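# Pop a coffee capsule out of the dispenser and trap it on the slide

### The job

Press the key of the capsule dispenser with one finger so that the spring pops the steel capsule out of its nest, and trap the capsule with the other finger on the sloping slide before it runs off the lower end. Then let the key come all the way up again and finish while still holding the capsule back on the slide, clear of the gate; do not pick the capsule up, and leave the spare capsule, mug, tumbler and jar where they stand.

Things in the scene. Friction and masses are not known exactly. Their poses are not given: they have to be found in the camera images.
- dispenser: Fixed dispenser of white and black plastic and steel, 235 mm long, on a round wooden board 350 mm across. Origin on its underside (16 mm above the table); +x points downhill along the slide, +y to the key's side, z up. The numbers below are in this frame, in mm. Behind the nest stands a white spring housing, x -150 to -116, up to z 90; walls 12 high flank the nest.
- nest (a point): Middle of the level nest's floor, at x -80, y 0, z 56, where the capsule starts. A spring pusher holds the capsule with about 1 N against a low gate (steel strip 5.5 mm above the nest floor, at x -57). When the gate drops, the pusher follows for 40 mm and shoots the capsule onto the slide.
- slide_mid (a point): Fixed point on the steel slide's surface, centre line, x 11. The slide starts at x -54, z 56, falls at 15 degrees to an open end at x 76, z 21. 46 wide inside (y -23 to 23), side walls 4 thick and 6 high. A capsule never stops on it by itself: it runs off in well under a second, so the second finger must already stand in the slide when the key goes down.
- key_top (a point): Middle of the key's top face (x 35, y 51), moving with it. The key is a flat white paddle beside the slide and parallel to it, x 10 to 60, y 30 to 72. Its top is 16 mm vertically above the slide surface at the same x, 6 mm when fully pressed: level fingertips 50 mm apart (centres) across the slide press it with one while the other stands mid-slide. A wide tip touches first with its uphill edge.
- key (a joint): How far the key is pressed straight down, in m: 0 up, 0.010 fully down. Spring: about 1.6 N to start, 5.6 N at full travel; it returns by itself. The gate is joined to the key and sinks with it; the capsule is let go at about 0.006.
- capsule: Steel coffee capsule, a drum standing on its flange: flange 42 mm across, 5 high; drum 36 across; 36 high in all; about 60 g. Origin at the centre of its underside, z along its axis. Let go, it leans with the slide and rests against an upright finger with its origin about 25 mm uphill of the finger's uphill face. It is clear of the gate when its origin is past x -31; keep it uphill of x 45.
- spare: Spare capsule, the same kind, standing on the board on the side away from the key. Not to be disturbed.
- mug: Yellow mug, 80 mm across and 85 mm high, origin under its centre. Not to be disturbed.
- tumbler: Glass tumbler, 68 mm across and 90 mm high, origin under its centre. Not to be disturbed.
- jar: Closed glass jar, 84 mm across and 100 mm high, origin under its centre. Not to be disturbed.

How it is judged:
By the outcome, as a careful person would: the job done as asked, in the order asked, and still so for the second after the job is handed in, while the arm keeps its last pose, push and grip.
It also fails if it takes over 42 s, if anything falls off the work surface, if the arm or the gripper's body presses on something with over 40 N, if the wrist force passes 120 N, or if a joint passes its speed limit or range.

### The arm

A 7-joint arm with a two-finger parallel gripper is mounted at the origin on the work surface. World frame = base frame: x ahead of the robot, y to its left, z up, the work surface at z = 0. Lengths are in m, angles in degrees, forces in N, time in s.
With the tool pointing down it reaches from about 0.425 to 0.925 m from the base axis. Payload 6.8 kg.
Tool frame: the origin (TCP) lies midway between the tips of the shut fingers; the grasp point (between the pads) lies 19 mm behind it (bot.grip_depth is the distance from the TCP to the grasp point, in m); x points along the fingers, y is the direction in which the jaws open and shut, and the axes are right-handed (so a half turn about x gives the same grasp; the last joint's range is limited). The gripper opens to 85 mm and grips with 20 to 120 N. Pads are 22 mm wide; open, the fingers measure 114 mm over their backs; the gripper's body (76 mm by 85 mm) begins 54 mm behind the grasp point. The pads swing forward as they close: fully open they stand 13 mm farther back than shut.
Start: joints at [-81.079, 27.33, 1.283, 89.118, -0.659, 63.558, -4.761], TCP at [0.176, 0.652, 0.231] pointing down, gripper open.
Joint ranges: [-169.35, 169.35], [-19.33, 120.38], [-80.79, 83.38], [13.8, 139.57], [-78.32, 258.32], [9.67, 109.79], [-169.56, 169.56]. Speed limits (degrees/s): [136.94, 136.94, 180, 180, 180, 180, 180].

### API

Orientations are given as a 3x3 rotation matrix whose columns are the frame's x, y, z axes.
In Python, from station import bot gives the robot as it stands. The module is installed in compiled form; this text tells all that it offers.
- The arm moves only by the tool drive_tool, never from a script. Its arguments are lists of equal length, an entry for each row: "xyz": the shift along the tool's x, y, z in cm, a list of three; "roll": the turn about the tool's x in rad; "claw": the opening, from 0 (shut) to 1 (fully open). In form: {"xyz": [[dx, dy, dz], ...], "roll": [roll, ...], "claw": [claw, ...]}. A call has exactly 5 rows; each row is the pose to reach, as a shift and turn from the pose commanded when the call began, along the tool's axes at that moment; what a row does not reach only later rows make up. A row lasts 1/12 s, in which the tool goes at most 41.7 mm and 7.16 degrees, less where a joint would pass 70% of its speed; a pose out of reach is approached as far as the arm can. A call with a gripper value outside its range is refused whole. The fingers move at their own pace and stop on an object; "force" is the grip in N (left out, the last holds). Time passes only in rows, so rows that repeat a pose let the fingers close, or fill a call up. It gives the time, the measured TCP pose, the force and the opening at its end, in the units of the state.
- bot.state(): the state, without advancing time (a new reading comes with each control period).
- bot.get_image(name): name is "side" or "top" or "wrist"; returns a dict with "frame" (384x512x3 uint8, red, green, blue), "depth" (384x512 float32, m along the optical axis (not along the pixel's ray), 0 where there is no reading), "vfov" (degrees; the focal length in pixels is half the picture's height over the tangent of half this angle, whatever the lens; pixels are square), "cx", "cy" (the principal point, pixels), "T" (4x4, takes a point from camera to world coordinates). Camera axes: x right, y up, looking along -z (the intrinsics and any distortion apply to the point x, -y, -z); pixel columns grow to the right and rows downward; lengths in m; the calibration is good to about 2 mm. The wrist camera is an equidistant fisheye: a pixel r from the principal point sees the ray r / f radians off the axis. A picture is of the moment at which its call begins.
- bot.job_done(): hands the job in, once; it reports no verdict.
The state is a dict: "clock": time; "joint_pos": joint angles; "qvel": joint speeds; "tau": joint torques, N m; "tcp_pos": TCP position; "eef_rot": TCP orientation; "force": force on the tool from outside, world axes, zero at the start; "wrist_torque": the same for the moment, N m; "finger_gap": finger opening in m.
Only numpy, scipy, OpenCV 4.12 (cv2) and the standard library are available. Lean on these libraries where they do the work, as an engineer would, in place of code of your own. Each camera call takes 0.05 s, during which the arm holds its last target. There are 200 camera calls.

## Working session

There is one attempt and no reset: what is moved stays moved. The work goes in short steps, Python scripts to look and compute and a tool call to move; the robot and the scene stay as the last step left them, time stands still between calls to the robot, and variables do not carry over. Pictures are saved under pics/ and viewed, about 8 in all and at most 12, crops included, and the job is handed in when it is done.

Besides the shell and the picture viewer there is one more tool, called after ">>>" as a command line: name --pt "numbers of a row" for each row, then --argument value for the rest. drive_tool: Moves the arm, as the interface text tells. Its arguments: {"type":"object","properties":{"xyz":{"type":"array","items":{"type":"array","items":{"type":"number"}}},"roll":{"type":"array","items":{"type":"number"}},"claw":{"type":"array","items":{"type":"number"}},"force":{"type":"number"}},"required":["xyz","roll","claw"]}

```bash
mkdir -p pics
cat > h.py <<'E'
import numpy as np, cv2
from station import bot
def snap(n,save):
    d=bot.get_image(n); np.savez('pics/'+save+'.npz',**d); cv2.imwrite('pics/'+save+'.png',d['frame'][:,:,::-1]); return d
def cloud(d):
    h,w=d['depth'].shape; f=h/2/np.tan(np.radians(d['vfov'])/2)
    v,u=np.mgrid[:h,:w]; z=d['depth']; P=np.stack([(u-d['cx'])/f*z,-(v-d['cy'])/f*z,-z],-1)
    return P@d['T'][:3,:3].T+d['T'][:3,3]
E
python3 - <<'E'
from h import *
s=bot.state(); print({k:np.round(v,3).tolist() for k,v in s.items()})
a=snap('top','t0'); b=snap('side','s0'); 
print(a['T'].round(3),b['T'].round(3),a['vfov'],b['vfov'])
cv2.imwrite('pics/both0.png',cv2.resize(np.vstack([a['frame'],b['frame']])[:,:,::-1],None,fx=.78,fy=.78))
E
```

```text
{'clock': 0.0, 'joint_pos': [-81.078, 27.375, 1.281, 89.179, -0.658, 63.557, -4.762], 'qvel': [-0.007, -0.062, -0.078, 0.029, 0.032, -0.047, 0.05], 'tau': [-0.001, -59.644, 1.608, -28.12, 0.012, 0.01, 0.0], 'tcp_pos': [0.176, 0.651, 0.23], 'eef_rot': [[-0.0, 0.261, 0.965], [-0.002, 0.965, -0.261], [-1.0, -0.002, 0.0]], 'force': [0.379, -0.083, 0.146], 'wrist_torque': [-0.005, 0.05, -0.041], 'finger_gap': 0.086}
[[ 0.03   0.997 -0.07   0.529]
 [-1.     0.03   0.006  0.055]
 [ 0.008  0.07   0.998  1.116]
 [ 0.     0.     0.     1.   ]] [[ 0.93   0.267 -0.252  0.359]
 [-0.367  0.668 -0.647 -0.546]
 [-0.005  0.694  0.72   0.749]
 [ 0.     0.     0.     1.   ]] 48.276518411388714 51.888028423290606
```

View pics/both0.png

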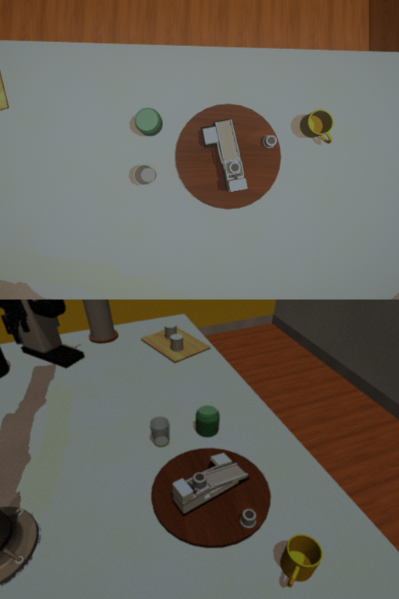

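Run:
```python
from h import *
for n in 'ts':
    d=np.load(f'pics/{n}0.npz'); P=cloud(d); np.save(n+'P.npy',P); f=d['frame']
    hsv=cv2.cvtColor(f,cv2.COLOR_RGB2HSV)
    x,y,z=P[...,0],P[...,1],P[...,2]
    # wooden board
    reg=(d['depth']>0)&(x>.3)&(x<.95)&(y>-.35)&(y<.35)&(z>.03)
    k,l,st,c=cv2.connectedComponentsWithStats(reg.astype(np.uint8))
    for i in range(1,k):
        if st[i,4]>40:
            q=P[l==i]; print(n,st[i],np.percentile(q,[1,50,99],axis=0).round(3).tolist())
    hb=reg&(z>.097)&(z<.112)
    wood=(hsv[...,0]<12)&(hsv[...,1]>120)&(abs(z-.016)<.01)&(x>.3)&(x<.95)&(abs(y)<.35)
    cn=max(cv2.findContours(wood.astype(np.uint8),0,1)[0],key=cv2.contourArea)[:,0]
    print(n,'board z',np.median(z[wood]),cv2.minEnclosingCircle((P[cn[:,1],cn[:,0],:2]*1000).astype(np.float32)))
    k,l,st,c=cv2.connectedComponentsWithStats(hb.astype(np.uint8))
    for i in range(1,k):
        if st[i,4]>15:
            q=P[l==i]; print(n,'z~.105',st[i],q.mean(0).round(4),cv2.minAreaRect((q[:,:2]*1000).astype(np.float32)))
t=np.load('pics/t0.npz')['frame'][125:275,215:365]; s=np.load('pics/s0.npz')['frame'][185:325,185:355]
cv2.imwrite('pics/c0.png',np.hstack([cv2.resize(t,(400,400),interpolation=2),cv2.resize(s,(400,400),interpolation=2)])[:,:,::-1])
```

```text
t [173 138  35  36 983] [[0.657, 0.164, 0.034], [0.692, 0.2, 0.098], [0.733, 0.24, 0.103]]
t [388 141  29  35 375] [[0.668, -0.349, 0.031], [0.699, -0.309, 0.067], [0.746, -0.297, 0.087]]
t [ 260  153   58   93 2577] [[0.49, -0.101, 0.035], [0.609, -0.054, 0.066], [0.708, 0.024, 0.109]]
t [339 174  16  14 178] [[0.632, -0.207, 0.032], [0.648, -0.189, 0.051], [0.665, -0.173, 0.056]]
t [171 210  29  29 325] [[0.494, 0.174, 0.031], [0.527, 0.221, 0.08], [0.559, 0.239, 0.092]]
t board z 0.014854543057877478 ((598.2334594726562, -56.44261932373047), 172.88148498535156)
t z~.105 [173 138  30  30 558] [0.6978 0.2043 0.0991] ((697.850830078125, 204.53309631347656), (69.91413879394531, 69.9732894897461), 73.75508880615234)
t z~.105 [293 207  16  16 179] [ 0.5572 -0.0685  0.1071] ((557.6283569335938, -68.79249572753906), (33.912689208984375, 34.27942657470703), 72.93490600585938)
t z~.105 [293 228  25  18 330] [ 0.5055 -0.0797  0.1045] ((505.49530029296875, -80.1601791381836), (33.85615539550781, 54.53123474121094), 12.298912048339844)
s [ 251  131   31   38 1006] [[0.657, 0.165, 0.032], [0.68
[... 287 characters left out ...]
45, -0.193, 0.051], [0.664, -0.174, 0.054]]
s [ 362  301   51   48 1043] [[0.667, -0.349, 0.031], [0.723, -0.32, 0.063], [0.745, -0.298, 0.086]]
s board z 0.015640878926652002 ((596.6005859375, -56.231109619140625), 173.95941162109375)
s z~.105 [253 131  27  18 376] [0.697  0.2058 0.0999] ((697.47412109375, 206.8969268798828), (70.68899536132812, 68.71731567382812), 68.1753921508789)
s z~.105 [248 222  17  17 224] [ 0.5557 -0.0702  0.1068] ((556.8983154296875, -68.65824127197266), (35.40095138549805, 33.504920959472656), 68.29762268066406)
s z~.105 [221 229  27  26 389] [ 0.5037 -0.0812  0.1047] ((504.35546875, -78.31693267822266), (34.34929656982422, 55.005924224853516), 10.801719665527344)
```

View pics/c0.png

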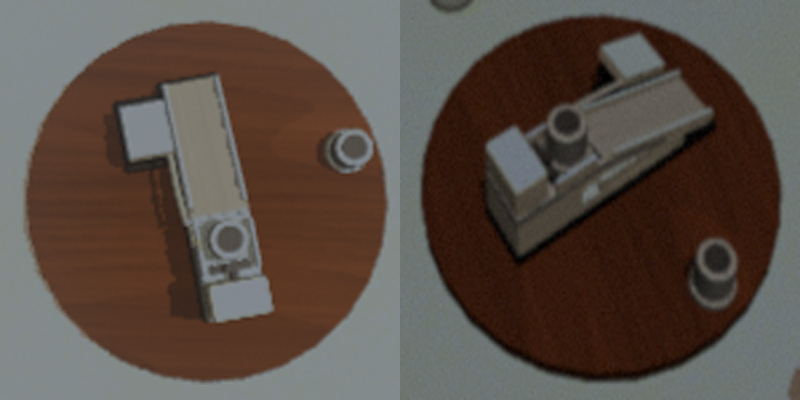

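The top crop shows the housing at (240,298), the capsule in its nest at (230,240), the slide running up to (190,80) and the key at (145,130). The spare is at (348,150). The dispenser yaw is about 11.5° and its origin about (0.6354, -0.0528). I'm starting the approach high.

>>> drive_tool --pt "0 -2.57 3.19" --pt "0 -5.14 6.38" --pt "0 -7.71 9.57" --pt "0 -10.28 12.76" --pt "0 -12.85 15.95" --roll '[0,0,0,0,0]' --claw '[0.42,0.42,0.42,0.42,0.42]'

```text
clock: 0.52
tcp_pos: [0.2972, 0.484, 0.2309]
eef_rot: [[-0.0, 0.261, 0.965], [-0.001, 0.965, -0.261], [-1.0, -0.001, -0.0]]
force: [0.2, 0.7, -0.8]
finger_gap: 0.036
```

>>> drive_tool --pt "0 -2.57 3.19" --pt "0 -5.14 6.38" --pt "0 -7.71 9.57" --pt "0 -10.28 12.76" --pt "0 -12.85 15.95" --roll '[0,0,0,0,0]' --claw '[0.42,0.42,0.42,0.42,0.42]'

```text
clock: 0.93
tcp_pos: [0.4175, 0.3184, 0.2312]
eef_rot: [[-0.0, 0.261, 0.965], [-0.0, 0.965, -0.261], [-1.0, -0.0, -0.0]]
force: [1.4, -0.6, 0.4]
finger_gap: 0.0358
```

>>> drive_tool --pt "0 -2.57 3.19" --pt "0 -5.14 6.38" --pt "0 -7.71 9.57" --pt "0 -10.28 12.76" --pt "0 -12.85 15.95" --roll '[0,0,0,0,0]' --claw '[0.42,0.42,0.42,0.42,0.42]'

```text
clock: 1.35
tcp_pos: [0.538, 0.1528, 0.2312]
eef_rot: [[-0.0, 0.261, 0.965], [-0.0, 0.965, -0.261], [-1.0, -0.0, -0.0]]
force: [2.3, 0.5, -0.5]
finger_gap: 0.0362
```

>>> drive_tool --pt "0 -2.68 3.34" --pt "0 -5.36 6.68" --pt "0 -8.04 10.0" --pt "0 -10.72 13.4" --pt "0 -13.4 16.7" --roll '[-0.093,-0.186,-0.279,-0.372,-0.464]' --claw '[0.42,0.42,0.42,0.42,0.42]'

```text
clock: 1.77
tcp_pos: [0.6609, -0.0151, 0.2308]
eef_rot: [[-0.001, -0.204, 0.979], [0.0, 0.979, 0.204], [-1.0, 0.0, -0.001]]
force: [-0.2, 0.4, 0.6]
finger_gap: 0.036
```

Run:
```python
from h import *
s=bot.state(); print(s['tcp_pos'].round(4) if hasattr(s['tcp_pos'],'round') else s['tcp_pos'],np.round(s['eef_rot'],3).tolist(),s['force'])
w=snap('wrist','w1'); print(w['T'].round(3).tolist(),w['vfov'],w['cx'],w['cy'])
# refine with initial clouds: slide plane & walls in nominal dispenser frame
a=np.radians(11.5); R=np.array([[np.cos(a),-np.sin(a)],[np.sin(a),np.cos(a)]])
for n in 'ts':
    P=np.load(n+'P.npy').reshape(-1,3)*1000; q=P.copy(); q[:,:2]=(P[:,:2]-[635.4,-52.8])@R; q[:,2]-=16
    m=(q[:,0]>-40)&(q[:,0]<65)&(abs(q[:,1])<15)&(q[:,2]>10)
    print(n,'slide z=a+bx+cy',np.linalg.lstsq(np.c_[np.ones(m.sum()),q[m,:2]],q[m,2],rcond=None)[0].round(3),'expect',56-54*np.tan(np.radians(15)))
    h=q[:,2]-(41.53-q[:,0]*np.tan(np.radians(15)))
    m=(abs(h-16)<5)&(q[:,0]>0)&(q[:,0]<75)&(q[:,1]>26)&(q[:,1]<80)
    print('key',cv2.minAreaRect(q[m,:2].astype(np.float32)),q[m,:2].min(0),q[m,:2].max(0),'h',np.median(h[m]))
    m=(h>-4)&(h<9)&(q[:,0]>-40)&(abs(q[:,1])<40)&(q[:,0]<90)
    e=[]
    for x0 in range(-35,75,10):
        k=m&(abs(q[:,0]-x0)<5)
        if k.any(): e.append([x0,q[k,1].min().round(1),q[k,1].max().round(1)])
    print(e,'xmax',q[m&(abs(q[:,1])<15),0].max())
```

```text
[ 0.6609 -0.0151  0.2308] [[-0.001, -0.204, 0.979], [0.0, 0.979, 0.204], [-1.0, 0.0, -0.001]] [-0.24949929  0.44371219  0.56381739]
[[-0.204, -0.93, -0.307, 0.582], [0.979, -0.193, -0.064, -0.033], [-0.0, -0.314, 0.949, 0.374], [0.0, 0.0, 0.0, 1.0]] 65.70646984690485 254.2013671440279 186.968191980078
t slide z=a+bx+cy [ 4.0357e+01 -2.6800e-01  1.9000e-02] expect 41.530743608719376
key ((30.265819549560547, 52.025665283203125), (58.045921325683594, 41.91231918334961), 0.207924947142601) [ 1.30407996 30.99788826] [59.32631092 72.96685441] h 14.48461465203102
[[-35, np.float64(-26.7), np.float64(36.8)], [-25, np.float64(-26.1), np.float64(36.8)], [-15, np.float64(-26.1), np.float64(37.1)], [-5, np.float64(-27.3), np.float64(36.7)], [5, np.float64(-26.2), np.float64(38.6)], [15, np.float64(-26.5), np.float64(27.9)], [25, np.float64(-25.9), np.float64(27.9)], [35, np.float64(-25.2), np.float64(28.1)], [45, np.float64(-26.0), np.float64(28.3)], [55, np.float64(-25.4), np.float64(28.3)], [65, np.float64(-24.6), np.float64(28.0)]] xmax 76.12743400646153
s slide z=a+bx+cy [40.627 -0.249  0.055] expect 41.530743608719376
key ((31.12274169921875, 54.34682083129883), (56.93103790283203, 44.12222671508789), 1.3296222686767578) [ 3.11465403 32.04901653] [59.85419608 76.68978724] h 15.478633253496007
[[-35, np.float64(-25.2), np.float64(36.3)], [-25, np.float64(-24.9), np.float64(37.3)], [-15, np.float64(-25.4), np.float64(39.0)], [-5, np.float64(-25.0), np.float64(39.8)], [5, np.float64(-24.2), np.float64(39.8)], [15, np.float64(-24.5), np.float64(34.3)], [25, np.float64(-24.3), np.float64(34.3)], [35, np.float64(-24.6), np.float64(34.6)], [45, np.float64(-24.2), np.float64(34.8)], [55, np.float64(-23.8), np.float64(34.0)], [65, np.float64(-23.6), np.float64(30.1)]] xmax 76.65214343039452
```

View pics/w1.png

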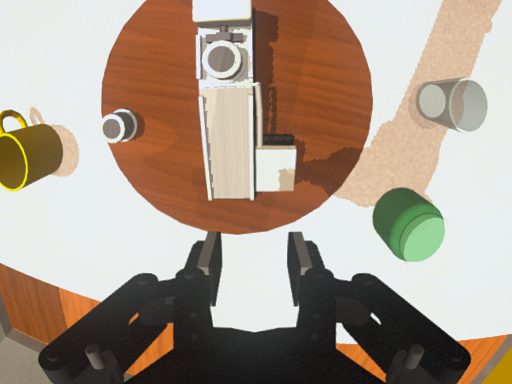

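The wrist view shows the slide from (228,88) to (232,195), the key at (277,168), the capsule at (222,58) and both tips at (210,250) and (298,250). It agrees with the cloud fit to about 1 mm. Next I descend to hover height.

>>> drive_tool --pt "3.5 -0.14 0.04" --pt "7 -0.14 0.04" --pt "10.5 -0.14 0.04" --pt "13 -0.14 0.04" --pt "13 -0.14 0.04" --roll '[0,0,0,0,0]' --claw '[0.42,0.42,0.42,0.42,0.42]'

```text
clock: 2.23
tcp_pos: [0.6563, -0.0145, 0.0949]
eef_rot: [[-0.011, -0.199, 0.98], [-0.0, 0.98, 0.199], [-1.0, 0.002, -0.011]]
force: [-1.5, 0.2, -0.7]
finger_gap: 0.0358
```

>>> drive_tool --pt "0 0 0" --pt "0 0 0" --pt "0 0 0" --pt "0 0 0" --pt "0 0 0" --roll '[0,0,0,0,0]' --claw '[0.42,0.42,0.42,0.42,0.42]'

```text
clock: 2.65
tcp_pos: [0.662, -0.0147, 0.103]
eef_rot: [[0.003, -0.199, 0.98], [0.0, 0.98, 0.199], [-1.0, -0.0, 0.003]]
force: [-0.1, 0.9, 0.6]
finger_gap: 0.0357
```

Run:
```python
from h import *
w=snap('wrist','w2');t=snap('side','s2')
cv2.imwrite('pics/v2.png',np.vstack([cv2.resize(w['frame'],(400,300),interpolation=3),cv2.resize(t['frame'][150:300,200:400],(400,300),interpolation=2)])[:,:,::-1])
```

```text
(no output)
```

View pics/v2.png

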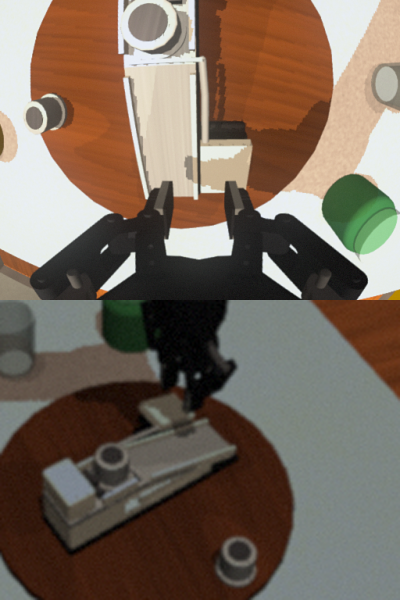

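>>> drive_tool --pt "0.5 -0.47 0.11" --pt "1 -0.47 0.11" --pt "1.5 -0.47 0.11" --pt "2 -0.47 0.11" --pt "2.5 -0.47 0.11" --roll '[0,0,0,0,0]' --claw '[0.42,0.42,0.42,0.42,0.42]'

```text
clock: 3.17
tcp_pos: [0.6627, -0.0192, 0.0753]
eef_rot: [[-0.001, -0.199, 0.98], [0.0, 0.98, 0.199], [-1.0, 0.0, -0.001]]
force: [0.5, 0.8, -0.4]
finger_gap: 0.0361
```

>>> drive_tool --pt "0 0 0" --pt "0 0 0" --pt "0 0 0" --pt "0 0 0" --pt "0 0 0" --roll '[0,0,0,0,0]' --claw '[0.42,0.42,0.42,0.42,0.42]'

```text
clock: 3.58
tcp_pos: [0.6632, -0.0192, 0.0766]
eef_rot: [[0.001, -0.199, 0.98], [0.0, 0.98, 0.199], [-1.0, -0.0, 0.001]]
force: [-0.0, -0.2, 0.2]
finger_gap: 0.0358
```

Run:
```python
from h import *
w=snap('wrist','w3');t=snap('side','s3')
print(bot.state()['force'])
cv2.imwrite('pics/v3.png',np.vstack([cv2.resize(w['frame'][130:330,130:400],(400,296),interpolation=2),cv2.resize(t['frame'][180:270,240:360],(400,300),interpolation=2)])[:,:,::-1])
```

```text
[-0.42381958 -0.38518708  0.4428865 ]
```

View pics/v3.png

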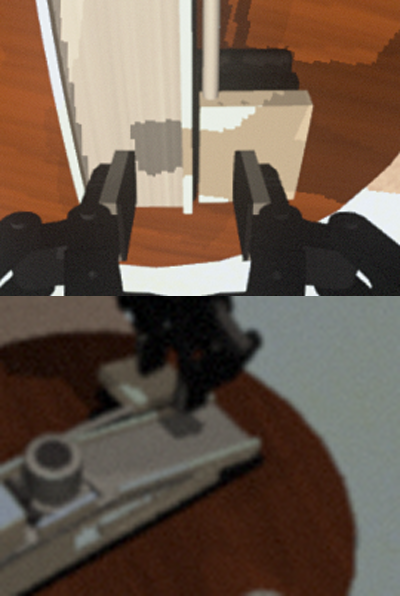

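The tips are over the mid-slide (120,155) and the key (245,155), with no contact yet. I continue down in small steps, watching the force.

>>> drive_tool --pt "0.2 0 0" --pt "0.4 0 0" --pt "0.6 0 0" --pt "0.8 0 0" --pt "0.8 0 0" --roll '[0,0,0,0,0]' --claw '[0.42,0.42,0.42,0.42,0.42]'

```text
clock: 4.1
tcp_pos: [0.6626, -0.0191, 0.0676]
eef_rot: [[-0.001, -0.199, 0.98], [-0.0, 0.98, 0.199], [-1.0, 0.0, -0.001]]
force: [0.0, 0.4, -0.2]
finger_gap: 0.0359
```

>>> drive_tool --pt "0.1 0 0" --pt "0.2 0 0" --pt "0.3 0 0" --pt "0.3 0 0" --pt "0.3 0 0" --roll '[0,0,0,0,0]' --claw '[0.42,0.42,0.42,0.42,0.42]'

```text
clock: 4.52
tcp_pos: [0.6631, -0.0192, 0.0654]
eef_rot: [[0.0, -0.199, 0.98], [0.0, 0.98, 0.199], [-1.0, 0.0, 0.0]]
force: [-0.5, 0.0, 1.6]
finger_gap: 0.0358
```

>>> drive_tool --pt "0.1 0 0" --pt "0.2 0 0" --pt "0.3 0 0" --pt "0.3 0 0" --pt "0.3 0 0" --roll '[0,0,0,0,0]' --claw '[0.42,0.42,0.42,0.42,0.42]'

```text
clock: 4.93
tcp_pos: [0.6631, -0.0192, 0.0623]
eef_rot: [[0.0, -0.199, 0.98], [0.0, 0.98, 0.199], [-1.0, -0.0, 0.0]]
force: [-0.1, 0.6, 1.7]
finger_gap: 0.0357
```

>>> drive_tool --pt "0.1 0 0" --pt "0.2 0 0" --pt "0.3 0 0" --pt "0.4 0 0" --pt "0.4 0 0" --roll '[0,0,0,0,0]' --claw '[0.42,0.42,0.42,0.42,0.42]'

```text
clock: 5.35
tcp_pos: [0.6631, -0.0192, 0.0582]
eef_rot: [[0.0, -0.199, 0.98], [0.0, 0.98, 0.199], [-1.0, -0.0, 0.0]]
force: [-0.9, 0.4, 3.7]
finger_gap: 0.0359
```

Run:
```python
from h import *
f=[bot.state()['force'][2]]
for i in range(4): s=snap('side','s4'); f.append(bot.state()['force'][2])
P=cloud(s)*1000; a=np.radians(11.8); R=np.array([[np.cos(a),-np.sin(a)],[np.sin(a),np.cos(a)]])
q=P.copy(); q[...,:2]=(P[...,:2]-[635.2,-51.8])@R; q[...,2]-=16
m=(abs(q[...,1])<23)&(q[...,0]<20)&(q[...,0]>-110)&(q[...,2]>60+0*q[...,0])
print(np.round(f,2),m.sum(),np.median(q[m],0))
```

```text
[3.74 4.27 4.58 3.18 3.47] 6767 [-18.67183423   4.70327129 413.3131801 ]
```

>>> drive_tool --pt "0.1 0 0" --pt "0.2 0 0" --pt "0.3 0 0" --pt "0.3 0 0" --pt "0.3 0 0" --roll '[0,0,0,0,0]' --claw '[0.42,0.42,0.42,0.42,0.42]'

```text
clock: 5.97
tcp_pos: [0.6631, -0.0192, 0.0554]
eef_rot: [[0.0, -0.199, 0.98], [0.0, 0.98, 0.199], [-1.0, 0.0, 0.0]]
force: [-1.1, -1.0, 6.0]
finger_gap: 0.0359
```

Run:
```python
from h import *
f=[bot.state()['force'][2]]
w=snap('wrist','w5')
for i in range(3): s=snap('side','s5'); f.append(bot.state()['force'][2])
print(np.round(f,2))
cv2.imwrite('pics/v5.png',np.vstack([cv2.resize(w['frame'],(400,300),interpolation=3),cv2.resize(s['frame'][180:270,220:340],(400,300),interpolation=2)])[:,:,::-1])
```

```text
[5.95 4.67 5.85 5.82]
```

View pics/v5.png

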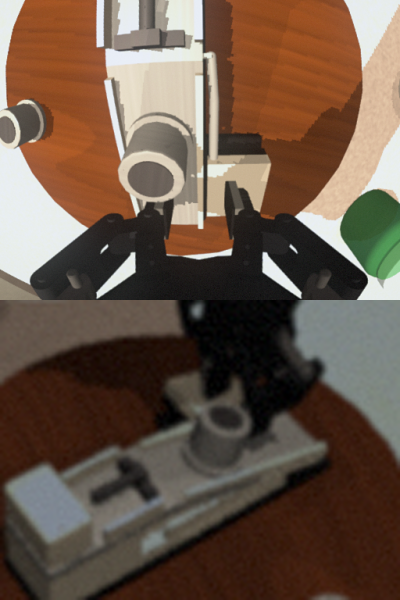

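The capsule is trapped on the slide against the finger: it shows at (155,165) in the wrist view and (215,435) in the side crop, and the nest is empty. Now I raise the tool slowly to let the key up.

>>> drive_tool --pt "-0.1 0 0" --pt "-0.2 0 0" --pt "-0.3 0 0" --pt "-0.4 0 0" --pt "-0.5 0 0" --roll '[0,0,0,0,0]' --claw '[0.42,0.42,0.42,0.42,0.42]'

```text
clock: 6.58
tcp_pos: [0.6631, -0.0192, 0.0603]
eef_rot: [[0.0, -0.199, 0.98], [-0.0, 0.98, 0.199], [-1.0, -0.0, 0.0]]
force: [0.0, 0.6, 3.0]
finger_gap: 0.0357
```

>>> drive_tool --pt "-0.1 0 0" --pt "-0.2 0 0" --pt "-0.3 0 0" --pt "-0.4 0 0" --pt "-0.5 0 0" --roll '[0,0,0,0,0]' --claw '[0.42,0.42,0.42,0.42,0.42]'

```text
clock: 7.0
tcp_pos: [0.663, -0.0192, 0.0652]
eef_rot: [[-0.0, -0.199, 0.98], [-0.0, 0.98, 0.199], [-1.0, 0.0, -0.0]]
force: [0.5, -0.9, 1.2]
finger_gap: 0.0361
```

>>> drive_tool --pt "-0.05 0 0" --pt "-0.1 0 0" --pt "-0.15 0 0" --pt "-0.2 0 0" --pt "-0.2 0 0" --roll '[0,0,0,0,0]' --claw '[0.42,0.42,0.42,0.42,0.42]'

```text
clock: 7.42
tcp_pos: [0.6627, -0.0192, 0.0671]
eef_rot: [[-0.001, -0.199, 0.98], [-0.0, 0.98, 0.199], [-1.0, 0.0, -0.001]]
force: [0.2, 0.3, -0.3]
finger_gap: 0.0361
```

Run:
```python
from h import *
f=[bot.state()['force']]
w=snap('wrist','w6')
for i in range(3): s=snap('side','s6'); f.append(bot.state()['force'])
print(np.round(f,2), bot.state()['tcp_pos'])
a=np.radians(11.8); R=np.array([[np.cos(a),-np.sin(a)],[np.sin(a),np.cos(a)]])
for n in ('s0','s5','s6'):
    P=cloud(np.load(f'pics/{n}.npz'))*1000; q=P.copy(); q[...,:2]=(P[...,:2]-[635.2,-51.8])@R; q[...,2]-=16
    h=q[...,2]-(40.5-q[...,0]*.268)
    k=(q[...,0]>12)&(q[...,0]<58)&(q[...,1]>40)&(q[...,1]<70)&(h>-2)&(h<22)
    c=(abs(q[...,1])<24)&(q[...,0]<15)&(q[...,0]>-60)&(h>28)&(h<42)
    print(n,'key h',k.sum(),np.percentile(h[k],[25,50,75]).round(1),'caps top',c.sum(),np.median(q[c],0).round(1) if c.any() else '')
cv2.imwrite('pics/v6.png',np.vstack([cv2.resize(w['frame'],(400,300),interpolation=3),cv2.resize(s['frame'][180:270,220:340],(400,300),interpolation=2)])[:,:,::-1])
```

```text
[[ 0.17  0.28 -0.27]
 [-0.37  0.38 -0.1 ]
 [-0.19  0.2  -0.27]
 [-0.71 -0.43 -0.2 ]] [ 0.66284078 -0.01919129  0.06715954]
s0 key h 154 [16.1 16.7 17.6] caps top 0 
s5 key h 114 [ 6.5  7.7 12.3] caps top 166 [-1.6 -2.6 77.7]
s6 key h 91 [15.9 16.7 17.4] caps top 163 [-1.6 -2.8 77.6]
```

View pics/v6.png

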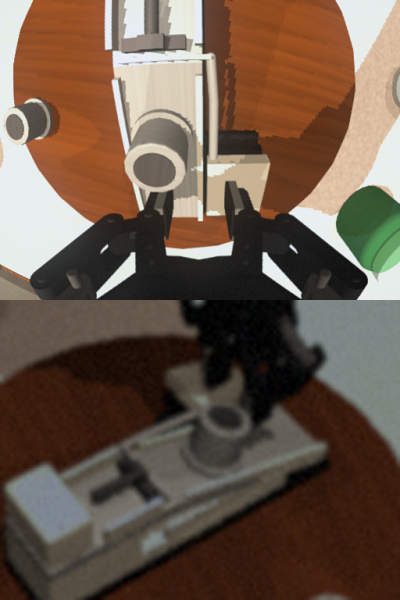

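The key is back to its original height (16.7 mm, same as at the start) with no load on the tool. The capsule hasn't moved and still leans on the finger at (155,165) in the wrist view. Handing in.

```bash
python3 -c "
from station import bot
print(bot.state()['clock'],bot.job_done())"
```

```text
the job is handed in; nothing more can be done
7.6167 None
```

The job is handed in at 7.6 s, with the capsule still held on the slide against the left finger. I placed that finger mid-slide and the other over the key. Pressing the key with up to about 6 N released the capsule, and the slide finger trapped it. I then raised the tool 12 mm so the key could come up.

**Last checks:**
- **Key:** its top is 16.7 mm above the slide, the same as before the press (it was about 7–8 mm when pressed). The vertical force on the tool is about zero.
- **Capsule:** the top of the capsule is at about x -2 mm, the same before and after raising the tool. That puts it clear of the gate and uphill of the limit at x 45.
- **Spare, mug, tumbler and jar:** the arm stayed away from them. The spare and jar look unmoved in the last wrist picture. I did not re-measure any of the four.

No check failed. The camera fits differed by 1–2 mm, within the calibration.

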